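# Tip the eraser tray out into its box

## Robot

A 7-joint arm with a two-finger parallel gripper is mounted at the origin on the work surface; the furniture and walls round the work are solid. World frame = base frame: x ahead of the robot, y to its left, z up, the work surface at z = 0. Lengths are in mm, angles in rad, forces in N, time in s.
With the tool pointing down it reaches from about 350 to 900 mm from the base axis. Payload 19.9 kg.
Tool frame: the origin (TCP) lies midway between the tips of the shut fingers; the grasp point (between the pads) lies 19 mm behind it; z points along the fingers, y is the line along which they close (so a half turn about z gives the same grasp; the last joint's range is limited). The gripper opens to 94 mm and grips with 3 to 60 N. Pads are 16 mm wide; open, the fingers measure 119 mm over their backs; the gripper's body (75 mm by 177 mm) begins 78 mm behind the grasp point.
Start: joints at [1.149, 0.417, -0.01, 1.614, 0.005, 1.111, -0.053], TCP at [232.281, -580.21, 205.425] pointing down, gripper open.
Joint ranges: [-2.81, 2.81], [-0.39, 2.02], [-1.27, 1.25], [0.06, 2.57], [-1.19, 4.33], [0.19, 2], [-2.82, 2.82]. Speed limits (rad/s): [1.89, 1.89, 2.39, 2.39, 3.01, 3.01, 3.01].

## Interface

Orientations are given as a unit quaternion [x, y, z, w].
In Python, from cell import manip gives the robot as it stands.
- The arm moves only by the tool step_arm, never from a script. Its argument "commands" is a list of rows, each an object of numbers: "x", "y", "z": the shift along the tool's x, y, z in m; "twist": the turn about the tool's z in degrees; "claw": the finger opening in m, from 0 to 0.094. In form: [{"x": .., "y": .., "z": .., "twist": .., "claw": ..}, ...]. A call has 1 to 12 rows; each row shifts and turns the commanded pose from where the row before left it, along the tool's axes as they then stand; what a row does not reach is not made up. A row lasts 1/10 s, in which the tool goes at most 50 mm and 8.59 degrees, less where a joint would pass 70% of its speed; a pose out of reach is approached as far as the arm can. A call is refused whole if a number of a shift passes 0.05 or a number of a turn 8.59, either way. A call with a gripper value outside its range is refused whole. The fingers move at their own pace and stop on an object; the grip force is fixed at half the most. Time passes only in rows, so rows that do not move let the fingers close. It gives the time, the measured TCP pose, the force, the opening and the grip force at its end, in the units of the state.
- manip.state(): the state, without advancing time (a new reading comes with each control period).
- manip.camera(name): name is "side" or "top" or "wrist"; returns (picture, depth): 420x560x3 uint8, red, green, blue; 420x560 float32, mm along the optical axis (not along the pixel's ray), 0 where there is no reading.
- manip.get_calibration(name): a dict with "camera_matrix" (3x3 intrinsics, pixels), "k1" (the pictures are not rectified: a ray, as slopes to the right and down, at radius r is drawn at 1 + k1 r^2 times it, then the intrinsics apply), "cam_to_world" (4x4, takes a point from camera to world coordinates). Camera axes: x right, y down, z forward; pixel columns grow to the right and rows downward; lengths in mm; the calibration is good to about 2 mm. A picture is of the moment at which its call begins: read the wrist's pose just before it. get_calibration takes no time and is no camera call; for the wrist camera it gives the pose at the moment of the call.
- manip.close_job(): hands the job in; it is judged then, once.
The state is a dict: "t": time; "q": joint angles; "joint_vel": joint speeds; "effort": joint torques, N m; "eef_pos": TCP position; "orientation": TCP orientation; "wrist_force": force on the tool from outside, world axes, zero at the start; "torque": the same for the moment, N m; "grip_width": opening from 0.0 (shut) to 1.0 (fully open); "finger_force": force on a finger pad.
Only numpy, scipy, OpenCV 4.12 (cv2) and the standard library are available. Lean on these libraries where they do the work, as an engineer would, in place of code of your own. Each camera call takes 0.05 s, during which the arm holds its last target. There are 200 camera calls.

## Task

Set the open wooden box squarely under the mouth of the sprung tray, fully home against the rubber strip on the front of the tray's stand. Then press the tray's side tab down until the tray lies level, hold it steady there for a second with everything still aboard, and gently press on until all three erasers and the sanding block have slid off into the box. Let the tray rise back to rest; do not touch the pieces themselves, do not force the tray, and leave the things around alone.

Things in the scene. Friction and masses are not known exactly. Their poses are not given: they have to be found in the camera images.
- stand: fixed wooden stand that carries the tray, 110 mm long, 158 mm wide, cheeks 155 mm tall; origin on the table under the tray's hinge axis; +x is the way the tray's mouth points, z up. A rubber bumper strip (130 mm wide, 13 to 27 mm above the table) faces +x at x = 20 mm; the box belongs against it. The hinge axis runs along the stand's y at z = 145 mm
- tray (a joint): sprung plywood tray on the hinge: tail wall 27 mm, side walls 22 mm high, open at the mouth (stand's +x), floor 170 x 134 mm centred on the axis. 0 = rest, mouth 0.20 rad up; 0.20 = level; grows as the mouth dips; firm stop at 0.95 (mouth edge 82 mm above the table). The pieces stick until the mouth is 0.4 to 0.7 rad below level, differing from case to case
- press_tab (a point): centre of the top of the rubber-topped press tab, a 44 x 46 mm ledge outside the tray's -y side wall near the mouth; turns with the tray: in the tray's frame (origin on the hinge axis, x along the floor to the mouth) at x = 61, y = -92, z = 10 mm. Faces straight up when level. Pressing it down takes about 3 N to start, 4 N at level, 11 N near the stop
- box: loose open wooden box, 170 mm (its x) x 176 mm (its y), 55 mm tall, walls and floor 8 mm thick, 0.4 kg; origin under its centre. Home: its -x wall flat on the stand's bumper strip, so its origin lies 105 mm from the stand's origin along the stand's +x, y = 0, axes parallel
- eraser_a_mid (a point): grey putty eraser, a plain block 22 x 42 x 12 mm, on the tray; the point is its centre
- eraser_b_mid (a point): grey putty eraser, a plain block 22 x 42 x 12 mm, on the tray; the point is its centre
- eraser_c_mid (a point): grey putty eraser, a plain block 22 x 42 x 12 mm, on the tray; the point is its centre
- sander_mid (a point): wooden sanding block, 48 x 76 x 27 mm, on the tray; the point is its centre
- jar: bystander: small glass jar with a cork stopper, 46 mm wide, 71 mm tall; origin under its centre
- tube: bystander: small paint tube lying on the table, 29 x 101 x 19 mm; origin under its centre
- tape: bystander: roll of masking tape lying flat, 104 mm wide, 25 mm tall; origin under its centre
Not all that is in view belongs to the job. There is more than one size of the box; the one meant has the size given above.

How it is judged:
By the outcome, as a careful person would: the job done as asked, in the order asked, and still so for the second after the job is handed in, with the robot touching nothing.
It also fails if it takes over 54 s, if anything falls off the work surface, if the arm or the gripper's body presses on something with over 40 N, if the wrist force passes 120 N, or if a joint passes its speed limit or range.

## Working session

There is one attempt and no reset: what is moved stays moved. The work goes in short steps, Python scripts to look and compute and a tool call to move; the robot and the scene stay as the last step left them, time stands still between calls to the robot, and variables do not carry over. Pictures are saved under pics/ and viewed, at most 11 in all, crops included, and the job is handed in when it is done.

Besides the shell and the picture viewer there is one more tool, called by a JSON object that holds its "api" and its "payload", one argument or row to a line. step_arm: Moves the arm, as the interface text tells. Its arguments: {"type":"object","properties":{"commands":{"type":"array"}},"required":["commands"]}

```bash
mkdir -p pics; cat > h.py <<'E'
import numpy as np, cv2
from cell import manip
def world(name,depth=None):
    c=manip.get_calibration(name);K=np.array(c["camera_matrix"]);k=c["k1"];T=np.array(c["cam_to_world"])
    return K,k,T
def rays(cal,uv):
    K,k,T=cal
    d=cv2.undistortPoints(np.float64(uv).reshape(-1,1,2),K,np.array([k,0,0,0.])).reshape(-1,2)
    return np.c_[d,np.ones(len(d))]
def pts(cal,depth):
    h,w=depth.shape;v,u=np.mgrid[:h,:w]
    r=rays(cal,np.c_[u.ravel(),v.ravel()])*depth.reshape(-1,1)
    return (r@cal[2][:3,:3].T+cal[2][:3,3]).reshape(h,w,3)
def plane(cal,uv,z):
    r=rays(cal,uv)@cal[2][:3,:3].T;o=cal[2][:3,3]
    return o+r*((z-o[2])/r[:,2:])
def snap(name,tag):
    cal=world(name);im,d=manip.camera(name)
    cv2.imwrite(f"pics/{tag}.png",im[:,:,::-1]);P=pts(cal,d);P[d==0]=np.nan
    np.savez(f"{tag}.npz",im=im,d=d,P=P,K=cal[0],k=cal[1],T=cal[2]);return im,d,P,cal
E
python3 - <<'E'
from h import *
for n in("top","side"):
    im,d,P,c=snap(n,n+"0");print(n,c[2].round(2).tolist(),c[1],(d==0).mean())
a=cv2.imread("pics/top0.png");b=cv2.imread("pics/side0.png")
s=manip.state();print(s)
E
```

```text
top [[0.03, -1.0, 0.09, 391.63], [-1.0, -0.03, 0.0, 22.43], [-0.0, -0.09, -1.0, 1249.45], [0.0, 0.0, 0.0, 1.0]] -0.04409371036743191 0.003677721088435374
side [[0.99, 0.09, -0.11, 678.24], [0.14, -0.48, 0.87, -1134.41], [0.02, -0.88, -0.48, 739.47], [0.0, 0.0, 0.0, 1.0]] -0.1311900751435095 0.003813775510204082
{'t': 0.1, 'q': array([ 1.14851061,  0.41790033, -0.01029102,  1.61407934,  0.00473805,
        1.11069714, -0.05296789]), 'joint_vel': array([-1.18381323e-03, -1.98246325e-03, -2.21154026e-03, -2.14574692e-03,
       -1.08252972e-03, -1.29549004e-03, -8.54400779e-05]), 'effort': array([ 4.51909682e-04, -8.52582908e+01,  6.39711823e-01, -4.26686347e+01,
       -4.88651369e-02,  1.65069412e-02,  3.53582857e-05]), 'eef_pos': array([ 232.13503975, -579.94574919,  204.91117668]), 'orientation': array([ 9.81925481e-01,  1.89267184e-01, -1.60076559e-04, -5.06442556e-04]), 'wrist_force': array([-0.31150807,  0.52621512,  0.24695264]), 'torque': array([ 0.02361729, -0.00832266, -0.01685101]), 'finger_force': 0.0, 'grip_width': 0.9978943361501919}
```

View pics/top0.png

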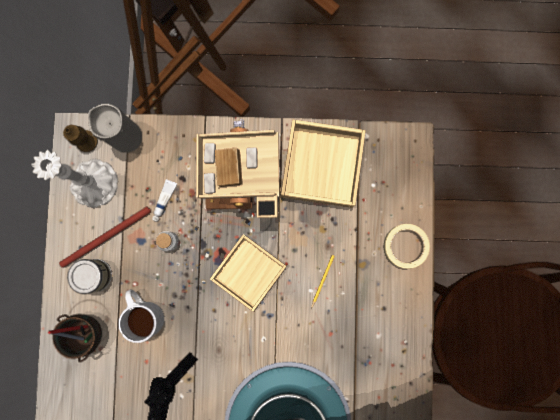

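View pics/side0.png

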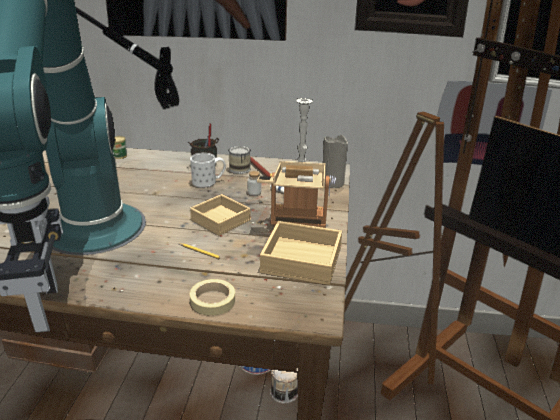

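The top view shows two open boxes: the large one at (323,163) and a small one at (248,272). The tray stand is at (238,165) with its mouth to the right and its tab at (266,207). The jar is at (168,242), the tube at (165,200) and the tape at (407,246). The large box looks like the 170x176 one, so I'll measure its size to confirm and take an enlarged crop.

```bash
python3 - <<'E'
from h import *
Z=np.load("top0.npz");P=Z["P"];im=Z["im"];cal=(Z["K"],float(Z["k"]),Z["T"])
def rect(m,name):
    xy=P[m][:,:2].astype(np.float32);r=cv2.minAreaRect(xy);print(name,len(xy),np.round(r[0],1),np.round(r[1],1),round(r[2],2),np.round(cv2.boxPoints(r),1).tolist(),"z",np.nanpercentile(P[m][:,2],[5,50,95]).round(1))
def roi(u0,u1,v0,v1,z0,z1):
    m=np.zeros(P.shape[:2],bool);m[v0:v1,u0:u1]=1
    m&=(P[...,2]>z0)&(P[...,2]<z1)
    n,l,s,_=cv2.connectedComponentsWithStats(m.astype(np.uint8),connectivity=8);return l==1+np.argmax(s[1:,4])
rect(roi(281,375,112,215,48,62),"big")
rect(roi(200,295,225,320,25,62),"small")
rect(roi(190,285,125,200,130,200),"tray")
rect(roi(253,282,195,222,130,200),"tab")
# profile of tray edges
m=roi(190,285,115,225,100,210)
for v in (145,165,185,190): print(v,[(u,P[v,u].round(0).tolist()) for u in range(194,284,8)])
print([ (v,P[v,266].round(0).tolist()) for v in range(190,226,3)])
c=im[105:225,180:380];cv2.imwrite("pics/crop1.png",cv2.resize(c,None,fx=4,fy=4,interpolation=cv2.INTER_CUBIC)[:,:,::-1])
E
```

```text
big 1050 [603.7 -64. ] [170.3 177.4] 83.2 [[505.6000061035156, -138.0], [681.7000122070312, -159.0], [701.9000244140625, 10.100000381469727], [525.7999877929688, 31.100000381469727]] z [49.7 53.4 57.2]
small 593 [348.6  99.8] [122.7 127.3] 55.35 [[261.3999938964844, 85.5], [366.1000061035156, 13.199999809265137], [435.79998779296875, 114.0999984741211], [331.1000061035156, 186.5]] z [32.3 37.9 41.9]
tray 5457 [580.1 123.5] [159.7 172.6] 1.8 [[497.5, 207.1999969482422], [502.8999938964844, 34.79999923706055], [662.5999755859375, 39.79999923706055], [657.2000122070312, 212.3000030517578]] z [134.6 153.8 169.5]
tab 478 [488.7  60. ] [44.6 51.8] 2.43 [[465.29998779296875, 85.0], [467.5, 33.20000076293945], [512.0999755859375, 35.099998474121094], [509.8999938964844, 86.80000305175781]] z [159.4 165.5 170.6]
145 [(194, [645.0, 242.0, -5.0]), (202, [618.0, 201.0, 130.0]), (210, [616.0, 182.0, 144.0]), (218, [618.0, 166.0, 135.0]), (226, [619.0, 149.0, 135.0]), (234, [618.0, 132.0, 139.0]), (242, [617.0, 114.0, 147.0]), (250, [617.0, 97.0, 150.0]), (258, [618.0, 80.0, 149.0]), (266, [617.0,
[... 792 characters left out ...]
 [(194, [536.0, 237.0, -5.0]), (202, [522.0, 197.0, 129.0]), (210, [521.0, 178.0, 141.0]), (218, [522.0, 162.0, 134.0]), (226, [522.0, 145.0, 140.0]), (234, [522.0, 128.0, 141.0]), (242, [523.0, 111.0, 143.0]), (250, [522.0, 94.0, 151.0]), (258, [523.0, 77.0, 150.0]), (266, [522.0, 60.0, 156.0]), (274, [523.0, 44.0, 158.0]), (282, [536.0, 28.0, 54.0])]
[(190, [522.0, 60.0, 156.0]), (193, [514.0, 59.0, 179.0]), (196, [509.0, 60.0, 163.0]), (199, [503.0, 59.0, 165.0]), (202, [496.0, 59.0, 171.0]), (205, [491.0, 59.0, 163.0]), (208, [484.0, 59.0, 169.0]), (211, [478.0, 59.0, 163.0]), (214, [472.0, 58.0, 167.0]), (217, [478.0, 64.0, -3.0]), (220, [470.0, 63.0, -3.0]), (223, [463.0, 63.0, -1.0])]
```

View pics/crop1.png

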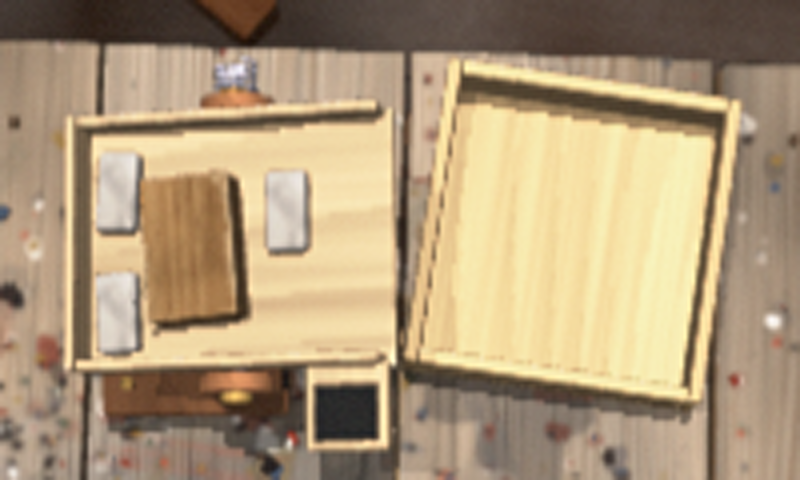

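The crop shows the large box at crop (570,235) and the tray with its four pieces and black tab at crop (345,412). The large box measures 170x177, rim at z≈54, so it is the one meant. The small one is 123x127 and only about 38 mm tall. Next I'll fit the edges to get precise poses for the stand and box.

```bash
cat > fit.py <<'E'
from h import *
from scipy.optimize import least_squares
def line(xy):
    # robust line: direction, point
    vx,vy,x,y=cv2.fitLine(np.float32(xy),cv2.DIST_HUBER,0,.01,.01).ravel();return np.array([vx,vy]),np.array([x,y])
def fitbox(P,u0,u1,v0,v1):
    S=P[v0:v1,u0:u1].reshape(-1,3);S=S[(S[:,2]>46)&(S[:,2]<64)]
    # rim points: fit an oriented rectangle, rim centre line 4 mm inside (162x168)
    xy=S[:,:2].astype(np.float64)
    c0=np.array(cv2.minAreaRect(np.float32(xy))[0])
    def res(p):
        c,s=np.cos(p[2]),np.sin(p[2]);d=xy-p[:2];a=d@[c,s];b=d@[-s,c]
        A=np.abs(a)-81;B=np.abs(b)-84
        return np.where(np.abs(A)<np.abs(B),A,B)
    r=least_squares(res,[*c0,-np.pi/2-.1],loss="soft_l1",f_scale=3);return r.x,np.sqrt(np.mean(r.fun**2))
if __name__=="__main__":
    P=np.load("top0.npz")["P"]
    print(fitbox(P,278,378,110,218))
    tail=[];mouth=[]
    for v in range(138,193):
        g=[u for u in range(188,286) if P[v,u,2]>115]
        tail.append(P[v,g[0]]);mouth.append(P[v,g[-1]])
    for n,e in(("tail",tail),("mouth",mouth)):
        e=np.array(e);d,p=line(e[:,:2]);print(n,d.round(4),p.round(1),np.median(e[:,2]).round(1))
    near=[];far=[]
    for u in range(206,278,1):
        g=[v for v in range(115,225) if P[v,u,2]>(158+ (u-238)*.35-8)]
        far.append(P[g[0],u])
        # near side: last pixel of tray wall (jump in colour not depth near tab) only for u<252
        if u<230: near.append(P[[v for v in g if v<202][-1],u])
    for n,e in(("far",far),("near",near)):
        e=np.array(e);d,p=line(e[:,:2]);print(n,d.round(4),p.round(1),np.median(e[:,2]).round(1))
E
python3 fit.py
```

```text
(array([603.21851932, -63.65037849,  -1.68809048]), np.float64(2.409785656661333))
tail [0.9989 0.0474] [570.9 208. ] 153.3
mouth [0.9995 0.0318] [574.9  37.1] 159.7
far [ 0.0349 -0.9994] [641.5 115.4] 163.0
near [ 0.0399 -0.9992] [506.6 160.5] 156.0
```

{"api": "step_arm", "payload": {
  "commands": [
    {"x": 0.041,"y": -0.022,"z": -0.008},
    {"x": 0.041,"y": -0.022,"z": -0.008},
    {"x": 0.041,"y": -0.022,"z": -0.008},
    {"x": 0.041,"y": -0.022,"z": -0.008},
    {"x": 0.041,"y": -0.022,"z": -0.008},
    {"x": 0.041,"y": -0.022,"z": -0.008},
    {"x": 0.041,"y": -0.022},
    {"x": 0.041,"y": -0.022},
    {"x": 0.041,"y": -0.022},
    {"x": 0.041,"y": -0.022},
    {"x": 0.041,"y": -0.022},
    {"x": 0.041,"y": -0.022}
  ]
}}

```text
invalid input at $.commands[0]: expected keys x, y, z, twist, claw
```

{"api": "step_arm", "payload": {
  "commands": [
    {"twist": 5.7},
    {"twist": 5.7},
    {"twist": 5.7},
    {"twist": 5.7},
    {"twist": 5.7},
    {}
  ]
}}

```text
invalid input at $.commands[0]: expected keys x, y, z, twist, claw
```

```bash
python3 - <<'E'
from h import *
Z=np.load("top0.npz");cal=(Z["K"],float(Z["k"]),Z["T"])
print("walls",plane(cal,[[236.2,133],[236.2,195.75]],166.6).round(1).tolist())
tc=[(307,368),(389,365),(389,449),(309,450)]
print("tab",[plane(cal,[[180+u/4,105+v/4]],z)[0].round(1).tolist() for (u,v),z in zip(tc,(162,171,171,162))])
im,d,P,c=snap("wrist","wrist1");s=manip.state();print(c[2].round(2).tolist(),s["eef_pos"],s["orientation"],s["t"])
E
```

```text
walls [[638.0, 125.6, 166.6], [507.5, 120.4, 166.6]]
tab [[506.7, 78.5, 162.0], [508.6, 36.4, 171.0], [465.8, 35.0, 171.0], [464.6, 76.0, 162.0]]
[[0.37, -0.9, -0.23, 298.36], [-0.93, -0.36, -0.09, -553.87], [-0.0, 0.25, -0.97, 383.17], [0.0, 0.0, 0.0, 1.0]] [ 232.17635433 -579.96785427  204.97137468] [ 9.81925772e-01  1.89265834e-01 -1.26088728e-04 -4.54538445e-04] 0.15
```

View pics/wrist1.png

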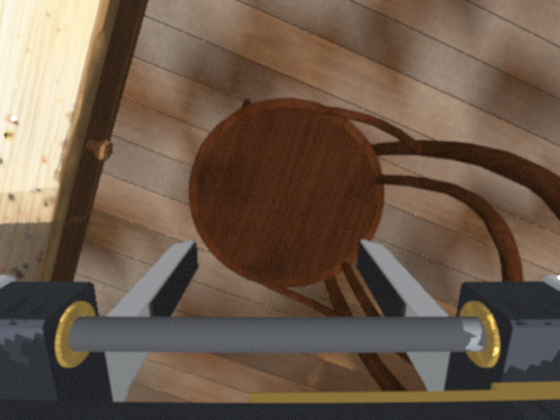

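The arm didn't move because every row needs all five keys. The wrist picture is still from the start pose: chair and floor, with the table edge at the left. I'll resend with full rows.

{"api": "step_arm", "payload": {
  "commands": [
    {"x": 0.041,"y": -0.022,"z": -0.008,"twist": 0,"claw": 0.094},
    {"x": 0.041,"y": -0.022,"z": -0.008,"twist": 0,"claw": 0.094},
    {"x": 0.041,"y": -0.022,"z": -0.008,"twist": 0,"claw": 0.094},
    {"x": 0.041,"y": -0.022,"z": -0.008,"twist": 0,"claw": 0.094},
    {"x": 0.041,"y": -0.022,"z": -0.008,"twist": 0,"claw": 0.094},
    {"x": 0.041,"y": -0.022,"z": -0.008,"twist": 0,"claw": 0.094},
    {"x": 0.041,"y": -0.022,"z": 0,"twist": 0,"claw": 0.094},
    {"x": 0.041,"y": -0.022,"z": 0,"twist": 0,"claw": 0.094},
    {"x": 0.041,"y": -0.022,"z": 0,"twist": 0,"claw": 0.094},
    {"x": 0.041,"y": -0.022,"z": 0,"twist": 0,"claw": 0.094},
    {"x": 0.041,"y": -0.022,"z": 0,"twist": 0,"claw": 0.094},
    {"x": 0.041,"y": -0.022,"z": 0,"twist": 0,"claw": 0.094}
  ]
}}

```text
t: 1.35
eef_pos: [591.8, -150.7, 253.4]
orientation: [0.982, 0.189, -0.0, -0.0]
wrist_force: [0.6, -0.5, -0.0]
grip_width: 1.001
finger_force: 0.0
```

{"api": "step_arm", "payload": {
  "commands": [
    {"x": 0,"y": 0,"z": 0,"twist": 5.7,"claw": 0.094},
    {"x": 0,"y": 0,"z": 0,"twist": 5.7,"claw": 0.094},
    {"x": 0,"y": 0,"z": 0,"twist": 5.7,"claw": 0.094},
    {"x": 0,"y": 0,"z": 0,"twist": 5.7,"claw": 0.094},
    {"x": 0,"y": 0,"z": 0,"twist": 5.7,"claw": 0.094},
    {"x": 0,"y": 0,"z": 0,"twist": 0,"claw": 0.094}
  ]
}}

```text
t: 1.95
eef_pos: [590.8, -152.2, 253.2]
orientation: [0.998, -0.059, -0.0, -0.0]
wrist_force: [0.4, -0.3, 0.3]
grip_width: 0.998
finger_force: 0.0
```

```bash
cat > st.py <<'E'
from h import *
def pose():
    s=manip.state();x,y,_,_=s["orientation"];return s,np.degrees(2*np.arctan2(y,x))
def goto(X,Y,Zt=None):
    s,psi=pose();p=s["eef_pos"];a=np.radians(psi);dx,dy=X-p[0],Y-p[1]
    print("t",round(s["t"],2),"pos",p.round(1),"psi",psi.round(2),"F",s["wrist_force"].round(1),"grip",round(s["grip_width"]*94,1),s["finger_force"])
    print("tool shift x,y mm",round(np.cos(a)*dx+np.sin(a)*dy,1),round(np.sin(a)*dx-np.cos(a)*dy,1))
E
python3 - <<'E'
from st import *
im,d,P,c=snap("wrist","wrist2");goto(593.7,-144.1)
E
```

```text
t 2.0 pos [ 590.9 -152.1  253.3] psi -6.55 F [0.6 0.3 0.6] grip 93.9 0.0
tool shift x,y mm 1.9 -8.3
```

View pics/wrist2.png

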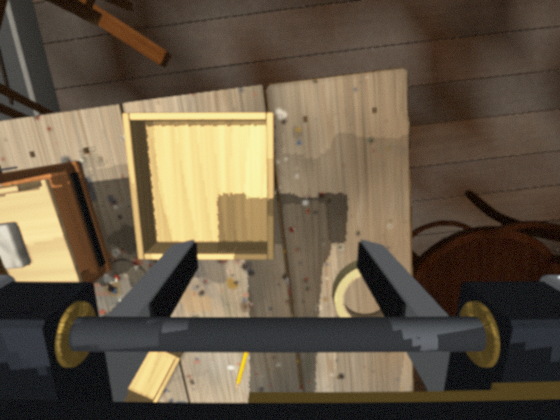

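The wrist view shows the box rim clearly, from (125,113) to (274,258), aligned with the image. The stand's front with its dark bumper runs from (75,165) to (107,275). I'll refit the box from this closer view and get the stand's centre line from the bumper.

```bash
python3 - <<'E'
from fit import *
Z=np.load("wrist2.npz");P=Z["P"];im=Z["im"];cal=(Z["K"],float(Z["k"]),Z["T"])
print("box",fitbox(P,112,285,100,270))
c=im[140:300,0:160];cv2.imwrite("pics/crop2.png",cv2.resize(c,None,fx=4,fy=4,interpolation=cv2.INTER_CUBIC)[:580,:,::-1])
for v in range(165,280,8): print(v,[(u,*P[v,u].round(0).astype(int).tolist()) for u in range(46,112,6) if np.isfinite(P[v,u,0])])
E
```

```text
box (array([603.05206777, -64.93028191,  -1.68992208]), np.float64(2.418259779739457))
165 [(46, 653, 107, 61), (52, 652, 108, 50), (58, 651, 106, 42), (64, 650, 107, 29), (70, 649, 106, 20), (76, 647, 104, 10), (82, 646, 103, -2), (88, 645, 95, -2), (94, 644, 88, -3), (100, 643, 80, -3), (106, 642, 70, -1)]
173 [(46, 645, 106, 66), (52, 641, 138, 11), (58, 641, 117, 30), (64, 640, 110, 29), (70, 639, 104, 26), (76, 638, 103, 17), (82, 636, 103, 3), (88, 635, 98, -2), (94, 634, 90, -2), (100, 633, 82, -3), (106, 632, 74, -2)]
181 [(46, 643, 39, 161), (52, 631, 141, 11), (58, 630, 133, 11), (64, 631, 111, 31), (70, 629, 105, 29), (76, 628, 101, 23), (82, 626, 103, 8), (88, 624, 100, -1), (94, 623, 93, -2), (100, 622, 85, -3), (106, 621, 77, -3)]
189 [(46, 636, 41, 161), (52, 621, 144, 11), (58, 619, 137, 10), (64, 621, 114, 31), (70, 620, 106, 32), (76, 618, 102, 27), (82, 616, 102, 14), (88, 613, 104, -2), (94, 612, 96, -2), (100, 611, 88, -3), (106, 610, 79, -2)]
197 [(46, 629, 43, 160), (52, 628, 39, 159), (58, 609, 139, 11), (64, 608, 130, 12), (70, 610, 109, 31), (76, 608, 104, 2
[... 1608 characters left out ...]
), (100, 527, 98, 19), (106, 522, 99, 4)]
261 [(46, 570, 65, 155), (52, 570, 57, 158), (58, 570, 51, 158), (64, 569, 45, 159), (70, 569, 38, 160), (76, 567, 36, 157), (82, 516, 130, 12), (88, 522, 110, 30), (94, 521, 102, 30), (100, 517, 98, 23), (106, 512, 98, 10)]
269 [(46, 562, 68, 154), (52, 562, 61, 156), (58, 562, 53, 158), (64, 561, 48, 158), (76, 561, 35, 160), (82, 504, 135, 11), (88, 505, 123, 15), (94, 510, 104, 32), (100, 506, 100, 24), (106, 501, 100, 12)]
277 [(46, 554, 70, 155), (52, 554, 64, 155), (58, 553, 57, 157), (64, 554, 49, 160), (70, 553, 43, 160), (76, 553, 36, 161), (82, 505, 116, 42), (88, 505, 105, 46), (94, 502, 101, 40), (100, 484, 120, -2), (106, 483, 111, -1)]
```

View pics/crop2.png

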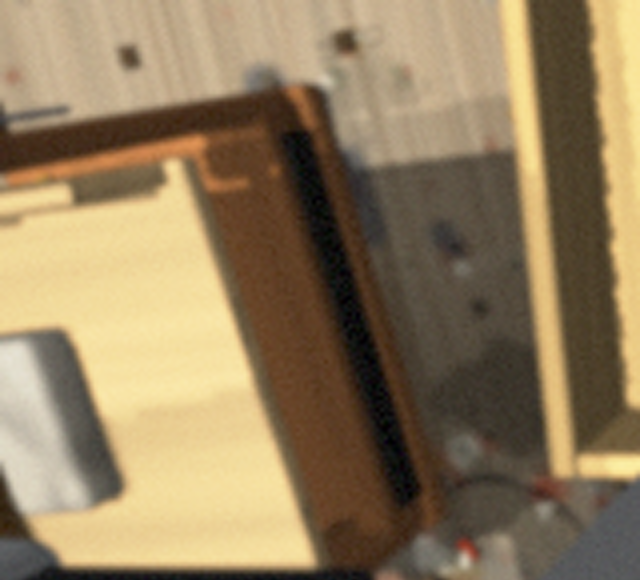

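The crop shows the black bumper strip running from crop (297,132) to (407,500). I'll cast both ends onto its height.

```bash
python3 - <<'E'
from fit import *
Z=np.load("wrist2.npz");cal=(Z["K"],float(Z["k"]),Z["T"]);im=Z["im"].astype(int)
A=plane(cal,[[297/4,140+131/4],[407/4,140+501/4]],20);print(A.round(1).tolist(),np.linalg.norm(A[0]-A[1]))
# dark-mask check
m=(im.sum(2)<75);m[:, :66]=0;m[:,110:]=0;m[:168]=0;m[272:]=0
n,l,s,ce=cv2.connectedComponentsWithStats(m.astype(np.uint8));k=1+np.argmax(s[1:,4]);v,u=np.nonzero(l==k)
Q=plane(cal,np.c_[u,v],20)[:,:2];d,p=line=cv2.fitLine(np.float32(Q),cv2.DIST_HUBER,0,.01,.01).ravel()[:2],cv2.fitLine(np.float32(Q),cv2.DIST_HUBER,0,.01,.01).ravel()[2:]
t=(Q-p)@d;a,b=p+d*t.min(),p+d*t.max();print(s[k],d,a.round(1),b.round(1),t.max()-t.min())
mid=(a+b)/2;yd=d*np.sign(d[0]);xd=np.array([yd[1],-yd[0]])
print("psi",np.degrees(np.arctan2(xd[0],-xd[1])),"stand",(mid-20*xd).round(1),"box home",(mid+85*xd).round(1))
E
```

```text
[[638.4, 102.7, 20.0], [509.9, 99.3, 20.0]] 128.5523123751535
[ 71 173  34  94 566] [0.9991898  0.04024679] [509.2  98.8] [638.7 104. ] 129.61561846470144
psi 2.3065941 stand [573.2 121.4] box home [577.4  16.5]
```

{"api": "step_arm", "payload": {
  "commands": [
    {"x": 0.0018,"y": -0.0074,"z": 0.03,"twist": 0.2,"claw": 0.094},
    {"x": 0,"y": 0,"z": 0.04,"twist": 0,"claw": 0.094},
    {"x": 0,"y": 0,"z": 0.04,"twist": 0,"claw": 0.094},
    {"x": 0,"y": 0,"z": 0.04,"twist": 0,"claw": 0.094},
    {"x": 0,"y": 0,"z": 0.03,"twist": 0,"claw": 0.094},
    {"x": 0,"y": 0,"z": 0.03,"twist": 0,"claw": 0.06},
    {"x": 0,"y": 0,"z": 0.018,"twist": 0,"claw": 0.04},
    {"x": 0,"y": 0,"z": 0,"twist": 0,"claw": 0.025}
  ]
}}

```text
t: 2.8
eef_pos: [592.0, -144.7, 23.0]
orientation: [0.998, -0.059, -0.002, -0.0]
wrist_force: [-0.8, 0.6, 0.4]
grip_width: 0.78
finger_force: 0.0
```

{"api": "step_arm", "payload": {
  "commands": [
    {"x": 0,"y": 0,"z": 0,"twist": 0,"claw": 0.015},
    {"x": 0,"y": 0,"z": 0,"twist": 0,"claw": 0.0},
    {"x": 0,"y": 0,"z": 0,"twist": 0,"claw": 0.0},
    {"x": 0,"y": 0,"z": 0,"twist": 0,"claw": 0.0},
    {"x": 0,"y": 0,"z": 0,"twist": 0,"claw": 0.0},
    {"x": 0,"y": 0,"z": 0,"twist": 0,"claw": 0.0}
  ]
}}

```text
t: 3.4
eef_pos: [593.7, -145.2, 25.7]
orientation: [0.998, -0.06, 0.0, 0.0]
wrist_force: [0.3, -0.1, 1.2]
grip_width: 0.271
finger_force: 0.0
```

```bash
python3 -c "
from st import *
goto(580.5,-64.5)"
```

```text
t 3.4 pos [ 593.7 -145.2   25.7] psi -6.88 F [ 0.3 -0.1  1.2] grip 25.5 0.0
tool shift x,y mm -22.7 -78.5
```

{"api": "step_arm", "payload": {
  "commands": [
    {"x": 0,"y": 0,"z": 0,"twist": 0,"claw": 0.0},
    {"x": 0,"y": 0,"z": 0,"twist": 0,"claw": 0.0},
    {"x": 0,"y": 0,"z": 0,"twist": 0,"claw": 0.0},
    {"x": 0,"y": 0,"z": 0,"twist": 0,"claw": 0.0},
    {"x": 0,"y": 0,"z": 0,"twist": 0,"claw": 0.0}
  ]
}}

```text
t: 3.9
eef_pos: [593.6, -144.9, 25.4]
orientation: [0.998, -0.06, -0.0, -0.0]
wrist_force: [-0.4, 1.0, 0.4]
grip_width: 0.081
finger_force: 30.0
```

{"api": "step_arm", "payload": {
  "commands": [
    {"x": 0,"y": 0,"z": 0,"twist": -2.3,"claw": 0.0},
    {"x": 0,"y": 0,"z": 0,"twist": -2.3,"claw": 0.0},
    {"x": 0,"y": 0,"z": 0,"twist": -2.3,"claw": 0.0},
    {"x": 0,"y": 0,"z": 0,"twist": -2.2,"claw": 0.0},
    {"x": -0.001,"y": -0.007,"z": 0,"twist": 0,"claw": 0.0},
    {"x": -0.0015,"y": -0.011,"z": 0,"twist": 0,"claw": 0.0},
    {"x": -0.0015,"y": -0.011,"z": 0,"twist": 0,"claw": 0.0},
    {"x": -0.0015,"y": -0.011,"z": 0,"twist": 0,"claw": 0.0},
    {"x": -0.0015,"y": -0.011,"z": 0,"twist": 0,"claw": 0.0},
    {"x": -0.0015,"y": -0.011,"z": 0,"twist": 0,"claw": 0.0},
    {"x": -0.0015,"y": -0.011,"z": 0,"twist": 0,"claw": 0.0},
    {"x": 0,"y": 0,"z": 0,"twist": 0,"claw": 0.0}
  ]
}}

```text
t: 5.1
eef_pos: [580.5, -70.0, 25.4]
orientation: [1.0, 0.021, -0.0, -0.001]
wrist_force: [-0.1, 2.5, -0.2]
grip_width: 0.084
finger_force: 30.0
```

```bash
python3 - <<'E'
from st import *
from fit import fitbox
goto(580.5,-64.5)
im,d,P,c=snap("wrist","wrist3");print(fitbox(P,60,285,60,300))
im,d,P,c=snap("top","top3");print(fitbox(P,260,378,110,218))
E
```

```text
t 5.1 pos [580.5 -70.   25.4] psi 2.36 F [-0.1  2.5 -0.2] grip 7.9 30.000179708003998
tool shift x,y mm 0.2 -5.5
(array([515.41127471, -32.01410629, -30.60827044]), np.float64(13.25557404084213))
(array([574.9751938 ,  40.33848406,  -1.50858512]), np.float64(2.4365570496046773))
```

View pics/wrist3.png

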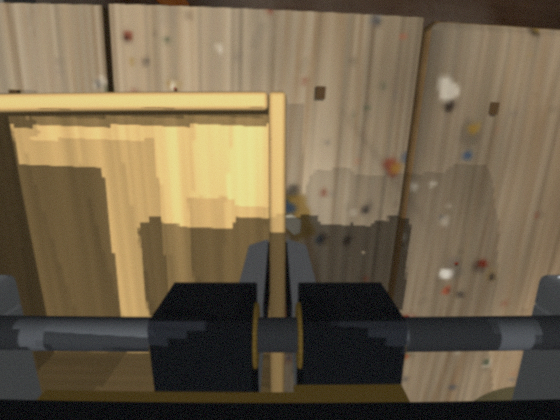

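The wrist view shows the box gripped and square to the tool, with the far wall vertical at x≈277. I'll advance gently onto the bumper.

{"api": "step_arm", "payload": {
  "commands": [
    {"x": 0,"y": -0.0015,"z": 0,"twist": 0,"claw": 0.0},
    {"x": 0,"y": -0.0015,"z": 0,"twist": 0,"claw": 0.0},
    {"x": 0,"y": -0.0015,"z": 0,"twist": 0,"claw": 0.0},
    {"x": 0,"y": 0,"z": 0,"twist": 0,"claw": 0.0}
  ]
}}

```text
t: 5.6
eef_pos: [580.6, -68.2, 25.4]
orientation: [1.0, 0.019, -0.0, 0.0]
wrist_force: [-0.6, -2.2, -1.4]
grip_width: 0.084
finger_force: 30.0
```

{"api": "step_arm", "payload": {
  "commands": [
    {"x": 0,"y": -0.001,"z": 0,"twist": 0,"claw": 0.0},
    {"x": 0,"y": -0.001,"z": 0,"twist": 0,"claw": 0.0},
    {"x": 0,"y": 0,"z": 0,"twist": 0,"claw": 0.0}
  ]
}}

```text
t: 5.9
eef_pos: [580.5, -65.9, 25.4]
orientation: [1.0, 0.019, -0.0, -0.0]
wrist_force: [1.2, -1.6, -0.8]
grip_width: 0.081
finger_force: 30.0
```

{"api": "step_arm", "payload": {
  "commands": [
    {"x": 0,"y": -0.001,"z": 0,"twist": 0,"claw": 0.0},
    {"x": 0,"y": -0.001,"z": 0,"twist": 0,"claw": 0.0},
    {"x": 0,"y": 0,"z": 0,"twist": 0,"claw": 0.0}
  ]
}}

```text
t: 6.2
eef_pos: [580.6, -65.4, 25.5]
orientation: [1.0, 0.019, 0.0, 0.001]
wrist_force: [1.2, -8.5, -1.6]
grip_width: 0.083
finger_force: 30.0
```

{"api": "step_arm", "payload": {
  "commands": [
    {"x": 0,"y": -0.001,"z": 0,"twist": 0,"claw": 0.0},
    {"x": 0,"y": -0.001,"z": 0,"twist": 0,"claw": 0.0},
    {"x": 0,"y": 0,"z": 0,"twist": 0,"claw": 0.0}
  ]
}}

```text
t: 6.5
eef_pos: [580.6, -65.4, 25.7]
orientation: [1.0, 0.018, 0.0, 0.002]
wrist_force: [0.5, -18.3, 0.7]
grip_width: 0.083
finger_force: 30.0
```

The box made contact at y≈-65.4, right where it was expected. I'll relax, release and rise.

{"api": "step_arm", "payload": {
  "commands": [
    {"x": 0,"y": 0.001,"z": 0,"twist": 0,"claw": 0.0},
    {"x": 0,"y": 0.001,"z": 0,"twist": 0,"claw": 0.0},
    {"x": 0,"y": 0,"z": 0,"twist": 0,"claw": 0.03},
    {"x": 0,"y": 0,"z": 0,"twist": 0,"claw": 0.03},
    {"x": 0,"y": 0,"z": 0,"twist": 0,"claw": 0.03},
    {"x": 0,"y": 0,"z": -0.02,"twist": 0,"claw": 0.03},
    {"x": 0,"y": 0,"z": -0.04,"twist": 0,"claw": 0.03},
    {"x": 0,"y": 0.02,"z": -0.04,"twist": 0,"claw": 0.0},
    {"x": 0,"y": 0.04,"z": -0.04,"twist": 0,"claw": 0.0},
    {"x": 0,"y": 0.04,"z": -0.04,"twist": 0,"claw": 0.0},
    {"x": 0,"y": 0,"z": -0.04,"twist": 0,"claw": 0.0},
    {"x": 0,"y": 0,"z": 0,"twist": 0,"claw": 0.0}
  ]
}}

```text
t: 7.7
eef_pos: [585.9, -155.8, 241.4]
orientation: [1.0, 0.019, 0.004, 0.001]
wrist_force: [-0.2, 0.6, -0.7]
grip_width: 0.007
finger_force: 0.0
```

```bash
cat > rel.py <<'E'
import sys
from st import *
from fit import fitbox
tag=sys.argv[1]
goto(484,60)
im,d,P,cal=snap("wrist",tag)
im=im.astype(int)
cv2.imwrite(f"pics/{tag}.png",cv2.resize(im.astype(np.uint8),None,fx=1.4,fy=1.4)[:,:,::-1])
T=snap("top",tag+"t");S=T[2]
m=(S[...,2]>46)&(S[...,2]<64)&(S[...,1]<36)&(S[...,1]>-85)&(S[...,0]>470)&(S[...,0]<690)
q=S.copy();q[~m]=np.nan;print("box top",fitbox(q,230,378,100,225))
m=(P[...,2]>46)&(P[...,2]<64)&(P[...,1]<110)&(P[...,1]>-85)&(P[...,0]>470)&(P[...,0]<690)
q=P.copy();q[~m]=np.nan;print("box wrist",m.sum(),fitbox(q,0,560,0,420))
E
python3 rel.py w4
```

```text
t 7.7 pos [ 585.9 -155.8  241.4] psi 2.14 F [-0.2  0.6 -0.7] grip 0.7 0.0
tool shift x,y mm -93.8 -219.4
box top (array([577.43911324,  15.38538143,  -1.53108834]), np.float64(2.4318415986088846))
box wrist 4925 (array([577.45254583,  13.56894532,  -1.52852173]), np.float64(2.991353069824588))
```

View pics/w4.png

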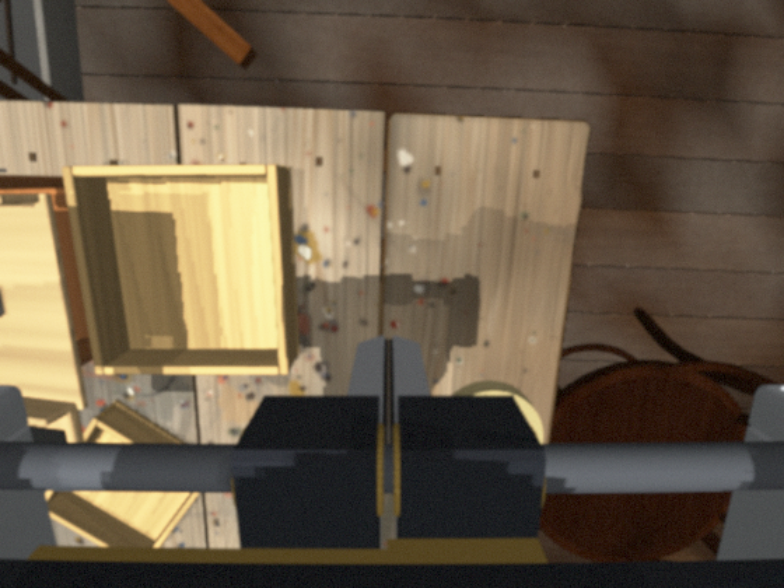

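The box is at (577.4, 15.4) with 2.3° yaw, against a home of (577.4, 16.5) and 2.3°. The wrist view shows it at (180,268), square to the stand. I'll give it one confirming nudge with closed fingers at the middle of the outer wall, so nothing stays skewed from the grip.

{"api": "step_arm", "payload": {
  "commands": [
    {"x": -0.002,"y": 0,"z": 0.045,"twist": 0,"claw": 0.0},
    {"x": 0,"y": 0,"z": 0.045,"twist": 0,"claw": 0.0},
    {"x": 0,"y": 0,"z": 0.045,"twist": 0,"claw": 0.0},
    {"x": 0,"y": 0,"z": 0.045,"twist": 0,"claw": 0.0},
    {"x": 0,"y": 0,"z": 0.036,"twist": 0,"claw": 0.0},
    {"x": 0,"y": -0.025,"z": 0,"twist": 0,"claw": 0.0},
    {"x": 0,"y": -0.025,"z": 0,"twist": 0,"claw": 0.0},
    {"x": 0,"y": -0.012,"z": 0,"twist": 0,"claw": 0.0},
    {"x": 0,"y": 0,"z": 0,"twist": 0,"claw": 0.0}
  ]
}}

```text
t: 8.7
eef_pos: [579.2, -90.7, 19.6]
orientation: [1.0, 0.021, -0.0, -0.0]
wrist_force: [0.9, -0.4, 0.1]
grip_width: 0.003
finger_force: 0.0
```

{"api": "step_arm", "payload": {
  "commands": [
    {"x": 0,"y": -0.003,"z": 0,"twist": 0,"claw": 0.0},
    {"x": 0,"y": -0.003,"z": 0,"twist": 0,"claw": 0.0},
    {"x": 0,"y": -0.002,"z": 0,"twist": 0,"claw": 0.0},
    {"x": 0,"y": 0,"z": 0,"twist": 0,"claw": 0.0}
  ]
}}

```text
t: 9.1
eef_pos: [579.2, -85.0, 20.2]
orientation: [1.0, 0.019, 0.0, -0.0]
wrist_force: [-0.3, -0.6, -0.3]
grip_width: 0.006
finger_force: 0.0
```

{"api": "step_arm", "payload": {
  "commands": [
    {"x": 0,"y": -0.002,"z": 0,"twist": 0,"claw": 0.0},
    {"x": 0,"y": -0.001,"z": 0,"twist": 0,"claw": 0.0},
    {"x": 0,"y": -0.001,"z": 0,"twist": 0,"claw": 0.0},
    {"x": 0,"y": -0.001,"z": 0,"twist": 0,"claw": 0.0},
    {"x": 0,"y": 0,"z": 0,"twist": 0,"claw": 0.0}
  ]
}}

```text
t: 9.6
eef_pos: [579.1, -82.0, 20.3]
orientation: [1.0, 0.018, 0.0, 0.001]
wrist_force: [1.2, -10.4, -0.8]
grip_width: 0.008
finger_force: 5.2
```

{"api": "step_arm", "payload": {
  "commands": [
    {"x": 0,"y": -0.001,"z": 0,"twist": 0,"claw": 0.0},
    {"x": 0,"y": -0.001,"z": 0,"twist": 0,"claw": 0.0},
    {"x": 0,"y": 0,"z": 0,"twist": 0,"claw": 0.0}
  ]
}}

```text
t: 9.9
eef_pos: [579.1, -81.9, 20.4]
orientation: [1.0, 0.018, 0.0, 0.002]
wrist_force: [2.0, -20.0, 0.9]
grip_width: 0.002
finger_force: 9.8
```

Contact is firm at the same place, so the box is home. Next I'll back off, rise, and check which way to twist.

{"api": "step_arm", "payload": {
  "commands": [
    {"x": 0,"y": 0.003,"z": 0,"twist": 0,"claw": 0.0},
    {"x": 0,"y": 0.02,"z": 0,"twist": 0,"claw": 0.0},
    {"x": 0,"y": 0.02,"z": -0.03,"twist": 0,"claw": 0.0},
    {"x": 0,"y": 0,"z": -0.045,"twist": 0,"claw": 0.0},
    {"x": 0,"y": 0,"z": -0.045,"twist": 0,"claw": 0.0},
    {"x": 0,"y": 0,"z": -0.045,"twist": 0,"claw": 0.0},
    {"x": 0,"y": 0,"z": -0.045,"twist": 0,"claw": 0.0},
    {"x": 0,"y": 0,"z": -0.035,"twist": 0,"claw": 0.0},
    {"x": 0,"y": 0,"z": 0,"twist": 0,"claw": 0.0}
  ]
}}

```text
t: 10.8
eef_pos: [582.5, -120.8, 270.2]
orientation: [1.0, 0.019, 0.004, 0.001]
wrist_force: [0.2, -0.4, -0.1]
grip_width: 0.007
finger_force: 0.0
```

```bash
python3 -c "
from st import *
goto(484,58);print(manip.state()['q'].round(2))
from fit import fitbox
S=snap('top','t5')[2]
m=(S[...,2]>46)&(S[...,2]<64)&(S[...,1]<36)&(S[...,1]>-85)&(S[...,0]>470)&(S[...,0]<690)
S[~m]=np.nan;print('box top',fitbox(S,230,378,100,225))"
```

```text
t 10.8 pos [ 582.5 -120.8  270.2] psi 2.23 F [ 0.2 -0.4 -0.1] grip 0.6 0.0
tool shift x,y mm -91.5 -182.5
[ 0.34  0.32 -0.24  1.61  0.08  1.21 -1.44]
box top (array([577.15079359,  15.72338957,  -1.5232169 ]), np.float64(2.465386557302475))
```

{"api": "step_arm", "payload": {
  "commands": [
    {"x": 0,"y": 0,"z": 0,"twist": -7.5,"claw": 0.0},
    {"x": 0,"y": 0,"z": 0,"twist": -7.5,"claw": 0.0},
    {"x": 0,"y": 0,"z": 0,"twist": -7.5,"claw": 0.0},
    {"x": 0,"y": 0,"z": 0,"twist": -7.5,"claw": 0.0},
    {"x": 0,"y": 0,"z": 0,"twist": -7.5,"claw": 0.0},
    {"x": 0,"y": 0,"z": 0,"twist": -7.5,"claw": 0.0},
    {"x": 0,"y": 0,"z": 0,"twist": -7.5,"claw": 0.0},
    {"x": 0,"y": 0,"z": 0,"twist": -7.5,"claw": 0.0},
    {"x": 0,"y": 0,"z": 0,"twist": -7.5,"claw": 0.0},
    {"x": 0,"y": 0,"z": 0,"twist": -7.5,"claw": 0.0},
    {"x": 0,"y": 0,"z": 0,"twist": -7.5,"claw": 0.0},
    {"x": 0,"y": 0,"z": 0,"twist": -7.5,"claw": 0.0}
  ]
}}

```text
t: 12.05
eef_pos: [580.1, -120.6, 263.7]
orientation: [0.691, 0.723, -0.0, -0.001]
wrist_force: [0.8, 0.3, -1.0]
grip_width: 0.006
finger_force: 0.0
```

```bash
python3 -c "
from st import *
goto(484,58);print(manip.state()['q'].round(2))"
```

```text
t 12.05 pos [ 580.1 -120.6  263.7] psi 92.54 F [ 0.8  0.3 -1. ] grip 0.6 0.0
tool shift x,y mm 182.7 -88.1
[ 0.54  0.35 -0.49  1.61  0.17  1.22  0.05]
```

{"api": "step_arm", "payload": {
  "commands": [
    {"x": 0.03,"y": -0.0145,"z": 0,"twist": 0,"claw": 0.0},
    {"x": 0.03,"y": -0.0145,"z": 0,"twist": 0,"claw": 0.0},
    {"x": 0.03,"y": -0.0145,"z": 0,"twist": 0,"claw": 0.0},
    {"x": 0.03,"y": -0.0145,"z": 0,"twist": 0,"claw": 0.0},
    {"x": 0.03,"y": -0.0145,"z": 0.01,"twist": 0,"claw": 0.0},
    {"x": 0.03,"y": -0.0145,"z": 0.02,"twist": 0,"claw": 0.0},
    {"x": 0,"y": 0,"z": 0.02,"twist": 0,"claw": 0.0},
    {"x": 0,"y": 0,"z": 0.018,"twist": 0,"claw": 0.0},
    {"x": 0,"y": 0,"z": 0,"twist": 0,"claw": 0.0}
  ]
}}

```text
t: 12.95
eef_pos: [485.0, 55.7, 194.5]
orientation: [0.693, 0.721, -0.002, -0.002]
wrist_force: [-0.3, -0.1, 0.5]
grip_width: 0.008
finger_force: 0.0
```

```bash
python3 - <<'E'
from st import *
goto(484,58);print(manip.state()['q'].round(2))
w=snap("wrist","w6")[0];t=snap("top","t6")[0]
c=cv2.resize(t[105:225,180:320],(420,360),interpolation=cv2.INTER_CUBIC);w=cv2.resize(w,(380,285))
o=np.zeros((360,800,3),np.uint8);o[:,:420]=c;o[:285,420:]=w;cv2.imwrite("pics/c6.png",o[:,:,::-1])
E
```

```text
t 12.95 pos [485.   55.7 194.5] psi 92.26 F [-0.3 -0.1  0.5] grip 0.7 0.0
tool shift x,y mm 2.4 -0.9
[ 0.35  0.23 -0.6   1.94  0.15  1.02 -0.28]
```

View pics/c6.png

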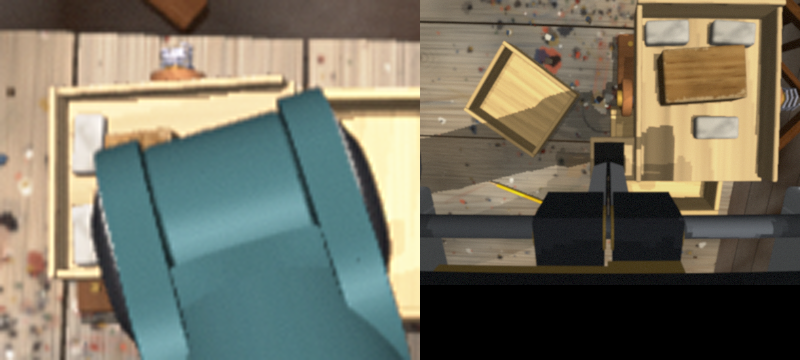

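The wrist view (right half) shows the fingertips over the black tab at (608,152), with all four pieces visible. I'll descend slowly to level.

{"api": "step_arm", "payload": {
  "commands": [
    {"x": 0.002,"y": -0.001,"z": 0.008,"twist": 0,"claw": 0.0},
    {"x": 0,"y": 0,"z": 0.008,"twist": 0,"claw": 0.0},
    {"x": 0,"y": 0,"z": 0.006,"twist": 0,"claw": 0.0},
    {"x": 0,"y": 0,"z": 0.002,"twist": 0,"claw": 0.0},
    {"x": 0,"y": 0,"z": 0.001,"twist": 0,"claw": 0.0},
    {"x": 0,"y": 0,"z": 0.001,"twist": 0,"claw": 0.0},
    {"x": 0,"y": 0,"z": 0.001,"twist": 0,"claw": 0.0},
    {"x": 0,"y": 0,"z": 0.001,"twist": 0,"claw": 0.0},
    {"x": 0,"y": 0,"z": 0.001,"twist": 0,"claw": 0.0},
    {"x": 0,"y": 0,"z": 0.001,"twist": 0,"claw": 0.0}
  ]
}}

```text
t: 14.05
eef_pos: [485.8, 57.4, 167.3]
orientation: [0.693, 0.721, 0.0, 0.0]
wrist_force: [-0.8, -2.3, 3.4]
grip_width: 0.008
finger_force: 1.8
```

```bash
cat > ang.py <<'E'
from st import *
import sys
goto(484,58)
im,d,P,c=snap("wrist",sys.argv[1])
R=np.array([[.0386,-.9993],[.9993,.0386]]);Q=P[...,:2]-[573.2,120.4]
sx=Q@R[0];sy=Q@R[1];z=P[...,2]
hs=im.astype(int)
# bare floor strip: sy in -60..60, tray region, pale wood (yellowish), RANSAC-like trim
m=(abs(sy)<60)&(abs(sx)<78)&(z>60)&(hs[...,0]-hs[...,2]>40)&(hs[...,0]>170)
x,zz=sx[m],z[m]
for i in range(8):
    p=np.polyfit(x,zz,1);r=zz-np.polyval(p,x);k=abs(r)<max(3,2*np.median(abs(r)));x,zz=x[k],zz[k]
print("dip below level rad",-np.arctan(p[0]).round(3),"n",len(x),"z at hinge",p[1].round(1))
E
python3 ang.py a1
```

```text
t 14.05 pos [485.8  57.4 167.3] psi 92.21 F [-0.8 -2.3  3.4] grip 0.8 1.7516919242916629
tool shift x,y mm 0.6 -1.8
dip below level rad -0.172 n 17333 z at hinge 144.2
```

{"api": "step_arm", "payload": {
  "commands": [
    {"x": 0,"y": 0,"z": 0.001,"twist": 0,"claw": 0.0},
    {"x": 0,"y": 0,"z": 0.001,"twist": 0,"claw": 0.0},
    {"x": 0,"y": 0,"z": 0.001,"twist": 0,"claw": 0.0},
    {"x": 0,"y": 0,"z": 0.001,"twist": 0,"claw": 0.0},
    {"x": 0,"y": 0,"z": 0.001,"twist": 0,"claw": 0.0},
    {"x": 0,"y": 0,"z": 0.001,"twist": 0,"claw": 0.0},
    {"x": 0,"y": 0,"z": 0.001,"twist": 0,"claw": 0.0},
    {"x": 0,"y": 0,"z": 0.001,"twist": 0,"claw": 0.0},
    {"x": 0,"y": 0,"z": 0.001,"twist": 0,"claw": 0.0},
    {"x": 0,"y": 0,"z": 0,"twist": 0,"claw": 0.0}
  ]
}}

```text
t: 15.1
eef_pos: [485.6, 57.6, 158.0]
orientation: [0.693, 0.721, -0.0, -0.0]
wrist_force: [0.4, -3.4, 4.8]
grip_width: 0.001
finger_force: 2.3
```

```bash
python3 ang.py a2
```

```text
t 15.1 pos [485.6  57.6 158. ] psi 92.22 F [ 0.4 -3.4  4.8] grip 0.0 2.2793507922824574
tool shift x,y mm 0.5 -1.6
dip below level rad -0.039 n 18186 z at hinge 144.2
```

{"api": "step_arm", "payload": {
  "commands": [
    {"x": 0,"y": 0,"z": 0.001,"twist": 0,"claw": 0.0},
    {"x": 0,"y": 0,"z": 0.001,"twist": 0,"claw": 0.0},
    {"x": 0,"y": 0,"z": 0.0007,"twist": 0,"claw": 0.0},
    {"x": 0,"y": 0,"z": 0,"twist": 0,"claw": 0.0}
  ]
}}

```text
t: 15.55
eef_pos: [485.6, 57.5, 155.4]
orientation: [0.693, 0.721, -0.0, 0.0]
wrist_force: [0.3, -4.0, 5.2]
grip_width: 0.008
finger_force: 2.7
```

```bash
python3 ang.py a3
```

```text
t 15.55 pos [485.6  57.5 155.4] psi 92.21 F [ 0.3 -4.   5.2] grip 0.7 2.6809788509854116
tool shift x,y mm 0.6 -1.6
dip below level rad 0.001 n 19157 z at hinge 144.2
```

The tray is level (0.001 rad), so I'll hold for 1.2 s plus a margin.

{"api": "step_arm", "payload": {
  "commands": [
    {"x": 0,"y": 0,"z": 0,"twist": 0,"claw": 0.0},
    {"x": 0,"y": 0,"z": 0,"twist": 0,"claw": 0.0},
    {"x": 0,"y": 0,"z": 0,"twist": 0,"claw": 0.0},
    {"x": 0,"y": 0,"z": 0,"twist": 0,"claw": 0.0},
    {"x": 0,"y": 0,"z": 0,"twist": 0,"claw": 0.0},
    {"x": 0,"y": 0,"z": 0,"twist": 0,"claw": 0.0},
    {"x": 0,"y": 0,"z": 0,"twist": 0,"claw": 0.0},
    {"x": 0,"y": 0,"z": 0,"twist": 0,"claw": 0.0},
    {"x": 0,"y": 0,"z": 0,"twist": 0,"claw": 0.0},
    {"x": 0,"y": 0,"z": 0,"twist": 0,"claw": 0.0},
    {"x": 0,"y": 0,"z": 0,"twist": 0,"claw": 0.0},
    {"x": 0,"y": 0,"z": 0,"twist": 0,"claw": 0.0}
  ]
}}

```text
t: 16.8
eef_pos: [485.7, 57.5, 155.5]
orientation: [0.693, 0.721, -0.0, 0.0]
wrist_force: [-0.5, -3.8, 5.6]
grip_width: 0.005
finger_force: 2.6
```

{"api": "step_arm", "payload": {
  "commands": [
    {"x": 0,"y": 0,"z": 0,"twist": 0,"claw": 0.0},
    {"x": 0,"y": 0,"z": 0,"twist": 0,"claw": 0.0},
    {"x": 0,"y": 0,"z": 0,"twist": 0,"claw": 0.0},
    {"x": 0,"y": 0,"z": 0,"twist": 0,"claw": 0.0}
  ]
}}

```text
t: 17.2
eef_pos: [485.6, 57.5, 155.5]
orientation: [0.693, 0.721, -0.0, 0.0]
wrist_force: [-0.7, -4.7, 4.9]
grip_width: 0.005
finger_force: 2.6
```

{"api": "step_arm", "payload": {
  "commands": [
    {"x": 0,"y": 0,"z": 0.001,"twist": 0,"claw": 0.0},
    {"x": 0,"y": 0,"z": 0.001,"twist": 0,"claw": 0.0},
    {"x": 0,"y": 0,"z": 0.001,"twist": 0,"claw": 0.0},
    {"x": 0,"y": 0,"z": 0.001,"twist": 0,"claw": 0.0},
    {"x": 0,"y": 0,"z": 0.001,"twist": 0,"claw": 0.0},
    {"x": 0,"y": 0,"z": 0.001,"twist": 0,"claw": 0.0},
    {"x": 0,"y": 0,"z": 0.001,"twist": 0,"claw": 0.0},
    {"x": 0,"y": 0,"z": 0.001,"twist": 0,"claw": 0.0},
    {"x": 0,"y": 0,"z": 0.001,"twist": 0,"claw": 0.0},
    {"x": 0,"y": 0,"z": 0.001,"twist": 0,"claw": 0.0},
    {"x": 0,"y": 0,"z": 0.001,"twist": 0,"claw": 0.0},
    {"x": 0,"y": 0,"z": 0.001,"twist": 0,"claw": 0.0}
  ]
}}

```text
t: 18.4
eef_pos: [485.7, 56.9, 143.5]
orientation: [0.694, 0.72, -0.0, 0.0]
wrist_force: [-0.2, -8.9, 8.3]
grip_width: 0.004
finger_force: 4.4
```

{"api": "step_arm", "payload": {
  "commands": [
    {"x": 0,"y": 0,"z": 0.001,"twist": 0,"claw": 0.0},
    {"x": 0,"y": 0,"z": 0.001,"twist": 0,"claw": 0.0},
    {"x": 0,"y": 0,"z": 0.001,"twist": 0,"claw": 0.0},
    {"x": 0,"y": 0,"z": 0.001,"twist": 0,"claw": 0.0},
    {"x": 0,"y": 0,"z": 0.001,"twist": 0,"claw": 0.0},
    {"x": 0,"y": 0,"z": 0.001,"twist": 0,"claw": 0.0},
    {"x": 0,"y": 0,"z": 0.001,"twist": 0,"claw": 0.0},
    {"x": 0,"y": 0,"z": 0.001,"twist": 0,"claw": 0.0}
  ]
}}

```text
t: 19.2
eef_pos: [485.7, 57.5, 135.6]
orientation: [0.693, 0.721, -0.0, 0.0]
wrist_force: [-1.1, -4.0, 8.4]
grip_width: 0.006
finger_force: 4.6
```

```bash
python3 ang.py a4
```

```text
t 19.2 pos [485.7  57.5 135.6] psi 92.2 F [-1.1 -4.   8.4] grip 0.5 4.550006354693323
tool shift x,y mm 0.6 -1.7
dip below level rad 0.37 n 15546 z at hinge 144.2
```

{"api": "step_arm", "payload": {
  "commands": [
    {"x": 0.0003,"y": 0,"z": 0.0008,"twist": 0,"claw": 0.0},
    {"x": 0.0003,"y": 0,"z": 0.0008,"twist": 0,"claw": 0.0},
    {"x": 0.0003,"y": 0,"z": 0.0008,"twist": 0,"claw": 0.0},
    {"x": 0.0003,"y": 0,"z": 0.0008,"twist": 0,"claw": 0.0},
    {"x": 0.0003,"y": 0,"z": 0.0008,"twist": 0,"claw": 0.0},
    {"x": 0.0003,"y": 0,"z": 0.0008,"twist": 0,"claw": 0.0},
    {"x": 0.0003,"y": 0,"z": 0.0008,"twist": 0,"claw": 0.0},
    {"x": 0.0003,"y": 0,"z": 0.0008,"twist": 0,"claw": 0.0},
    {"x": 0.0003,"y": 0,"z": 0.0008,"twist": 0,"claw": 0.0},
    {"x": 0.0003,"y": 0,"z": 0.0008,"twist": 0,"claw": 0.0}
  ]
}}

```text
t: 20.25
eef_pos: [485.6, 59.8, 127.5]
orientation: [0.694, 0.72, -0.0, 0.0]
wrist_force: [0.2, -8.1, 7.5]
grip_width: 0.002
finger_force: 5.5
```

```bash
cat >> ang.py <<'E'
g=(abs(sy)<66)&(abs(sx)<90)&(z>70)&(hs.max(2)-hs.min(2)<25)&(hs.min(2)>90)
b=(abs(sy)<66)&(abs(sx)<90)&(z>70)&(hs[...,0]-hs[...,2]>30)&(hs[...,0]<160)
for n,k in(("grey",g),("brown",b)):
    N,l,s,ce=cv2.connectedComponentsWithStats(cv2.morphologyEx(k.astype(np.uint8),cv2.MORPH_OPEN,np.ones((5,5))))
    print(n,[(int(s[i,4]),ce[i].round(0).tolist(),round(float(np.nanmedian(sx[l==i])))) for i in range(1,N) if s[i,4]>150])
E
python3 ang.py a5
```

```text
t 20.25 pos [485.6  59.8 127.5] psi 92.18 F [ 0.2 -8.1  7.5] grip 0.2 5.453845588490367
tool shift x,y mm -1.8 -1.7
dip below level rad 0.531 n 11482 z at hinge 144.3
grey [(5285, [445.0, 30.0], -47), (985, [477.0, 220.0], 34), (2097, [458.0, 338.0], 32)]
brown [(674, [536.0, 7.0], -57), (449, [540.0, 58.0], -42), (191, [395.0, 64.0], -39), (154, [450.0, 62.0], -40), (21623, [462.0, 154.0], -5), (1030, [378.0, 147.0], -6), (169, [329.0, 230.0], 36)]
```

{"api": "step_arm", "payload": {
  "commands": [
    {"x": 0.0004,"y": 0,"z": 0.0008,"twist": 0,"claw": 0.0},
    {"x": 0.0004,"y": 0,"z": 0.0008,"twist": 0,"claw": 0.0},
    {"x": 0.0004,"y": 0,"z": 0.0008,"twist": 0,"claw": 0.0},
    {"x": 0.0004,"y": 0,"z": 0.0008,"twist": 0,"claw": 0.0},
    {"x": 0.0004,"y": 0,"z": 0.0008,"twist": 0,"claw": 0.0},
    {"x": 0.0004,"y": 0,"z": 0.0008,"twist": 0,"claw": 0.0},
    {"x": 0.0004,"y": 0,"z": 0.0008,"twist": 0,"claw": 0.0},
    {"x": 0,"y": 0,"z": 0,"twist": 0,"claw": 0.0}
  ]
}}

```text
t: 21.1
eef_pos: [485.4, 62.4, 121.8]
orientation: [0.694, 0.72, -0.001, 0.0]
wrist_force: [0.4, -9.6, 5.8]
grip_width: 0.007
finger_force: 5.3
```

```bash
python3 ang.py a6
```

```text
t 21.1 pos [485.4  62.4 121.8] psi 92.17 F [ 0.4 -9.6  5.8] grip 0.6 5.339113755617291
tool shift x,y mm -4.3 -1.6
dip below level rad 0.643 n 20361 z at hinge 144.5
grey [(318, [494.0, 184.0], 9), (894, [536.0, 192.0], 12), (1239, [394.0, 200.0], 17), (2189, [460.0, 338.0], 29)]
brown [(6474, [474.0, 18.0], -52), (10331, [443.0, 240.0], 37), (1125, [345.0, 234.0], 41), (175, [531.0, 226.0], 40)]
```

The pieces are sliding. I'll hold, then look.

{"api": "step_arm", "payload": {
  "commands": [
    {"x": 0,"y": 0,"z": 0.0005,"twist": 0,"claw": 0.0},
    {"x": 0,"y": 0,"z": 0.0005,"twist": 0,"claw": 0.0},
    {"x": 0,"y": 0,"z": 0.0005,"twist": 0,"claw": 0.0},
    {"x": 0,"y": 0,"z": 0,"twist": 0,"claw": 0.0},
    {"x": 0,"y": 0,"z": 0,"twist": 0,"claw": 0.0},
    {"x": 0,"y": 0,"z": 0,"twist": 0,"claw": 0.0},
    {"x": 0,"y": 0,"z": 0,"twist": 0,"claw": 0.0},
    {"x": 0,"y": 0,"z": 0,"twist": 0,"claw": 0.0},
    {"x": 0,"y": 0,"z": 0,"twist": 0,"claw": 0.0}
  ]
}}

```text
t: 22.05
eef_pos: [485.5, 62.8, 120.5]
orientation: [0.693, 0.72, -0.0, 0.0]
wrist_force: [-0.1, -8.3, 7.6]
grip_width: 0.008
finger_force: 5.5
```

```bash
python3 ang.py a7; python3 - <<'E'
from h import *
w=cv2.imread("pics/a7.png");s=cv2.cvtColor(snap("side","s7")[0],cv2.COLOR_RGB2BGR)
o=np.zeros((420,800,3),np.uint8);o[:300,:400]=cv2.resize(w,(400,300));o[:400,400:]=cv2.resize(s[140:290,220:370],(400,400),interpolation=cv2.INTER_CUBIC);cv2.imwrite("pics/c7.png",o)
E
```

```text
t 22.05 pos [485.5  62.8 120.5] psi 92.19 F [-0.1 -8.3  7.6] grip 0.7 5.545740423258394
tool shift x,y mm -4.7 -1.6
dip below level rad 0.676 n 31736 z at hinge 144.2
grey [(2001, [458.0, 339.0], 29)]
brown [(8538, [473.0, 27.0], -49), (2713, [368.0, 227.0], 40), (168, [332.0, 232.0], 32)]
```

View pics/c7.png

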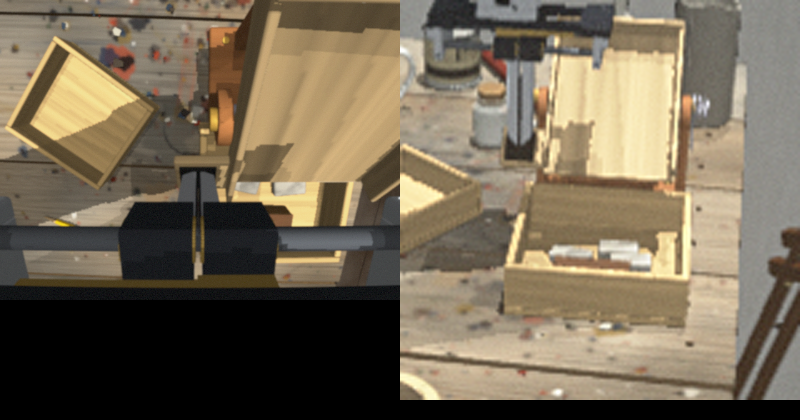

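The tray is empty, and the side view shows the pieces inside the box at around (600,252). I'll let the tray rise gently, retracing the path down.

{"api": "step_arm", "payload": {
  "commands": [
    {"x": -0.0005,"y": 0,"z": -0.002,"twist": 0,"claw": 0.0},
    {"x": -0.0005,"y": 0,"z": -0.002,"twist": 0,"claw": 0.0},
    {"x": -0.0005,"y": 0,"z": -0.002,"twist": 0,"claw": 0.0},
    {"x": -0.0005,"y": 0,"z": -0.002,"twist": 0,"claw": 0.0},
    {"x": -0.0005,"y": 0,"z": -0.002,"twist": 0,"claw": 0.0},
    {"x": -0.0005,"y": 0,"z": -0.002,"twist": 0,"claw": 0.0},
    {"x": -0.0005,"y": 0,"z": -0.002,"twist": 0,"claw": 0.0},
    {"x": -0.0005,"y": 0,"z": -0.002,"twist": 0,"claw": 0.0},
    {"x": 0,"y": 0,"z": -0.002,"twist": 0,"claw": 0.0},
    {"x": 0,"y": 0,"z": -0.002,"twist": 0,"claw": 0.0},
    {"x": 0,"y": 0,"z": -0.002,"twist": 0,"claw": 0.0},
    {"x": 0,"y": 0,"z": -0.002,"twist": 0,"claw": 0.0}
  ]
}}

```text
t: 23.35
eef_pos: [485.6, 58.7, 144.5]
orientation: [0.694, 0.72, -0.0, 0.0]
wrist_force: [0.1, -8.4, 6.1]
grip_width: 0.005
finger_force: 3.9
```

{"api": "step_arm", "payload": {
  "commands": [
    {"x": 0,"y": 0,"z": -0.002,"twist": 0,"claw": 0.0},
    {"x": 0,"y": 0,"z": -0.002,"twist": 0,"claw": 0.0},
    {"x": 0,"y": 0,"z": -0.002,"twist": 0,"claw": 0.0},
    {"x": 0,"y": 0,"z": -0.002,"twist": 0,"claw": 0.0},
    {"x": 0,"y": 0,"z": -0.002,"twist": 0,"claw": 0.0},
    {"x": 0,"y": 0,"z": -0.002,"twist": 0,"claw": 0.0},
    {"x": 0,"y": 0,"z": -0.002,"twist": 0,"claw": 0.0},
    {"x": 0,"y": 0,"z": -0.002,"twist": 0,"claw": 0.0},
    {"x": 0,"y": 0,"z": -0.002,"twist": 0,"claw": 0.0},
    {"x": 0,"y": 0,"z": -0.002,"twist": 0,"claw": 0.0},
    {"x": 0,"y": 0,"z": -0.002,"twist": 0,"claw": 0.0},
    {"x": 0,"y": 0,"z": -0.003,"twist": 0,"claw": 0.0}
  ]
}}

```text
t: 24.55
eef_pos: [485.4, 59.4, 169.4]
orientation: [0.693, 0.721, -0.0, -0.0]
wrist_force: [0.0, -1.1, -0.2]
grip_width: 0.003
finger_force: 0.0
```

{"api": "step_arm", "payload": {
  "commands": [
    {"x": 0,"y": 0,"z": -0.01,"twist": 0,"claw": 0.0},
    {"x": 0,"y": 0,"z": -0.02,"twist": 0,"claw": 0.0},
    {"x": 0,"y": 0,"z": -0.03,"twist": 0,"claw": 0.0},
    {"x": -0.01,"y": -0.01,"z": -0.03,"twist": 0,"claw": 0.0},
    {"x": -0.03,"y": -0.03,"z": 0,"twist": 0,"claw": 0.0},
    {"x": -0.03,"y": -0.03,"z": 0,"twist": 0,"claw": 0.0},
    {"x": -0.03,"y": -0.03,"z": 0,"twist": 0,"claw": 0.0},
    {"x": -0.03,"y": -0.01,"z": 0,"twist": 0,"claw": 0.0},
    {"x": -0.03,"y": 0,"z": 0,"twist": 0,"claw": 0.0},
    {"x": 0,"y": 0,"z": 0,"twist": 0,"claw": 0.0},
    {"x": 0,"y": 0,"z": 0,"twist": 0,"claw": 0.0}
  ]
}}

```text
t: 25.65
eef_pos: [381.8, -104.8, 259.7]
orientation: [0.694, 0.72, 0.0, -0.0]
wrist_force: [0.4, 0.3, -0.7]
grip_width: 0.004
finger_force: 0.0
```

```bash
python3 - <<'E'
from st import *
from fit import fitbox
goto(400,-100)
im,d,S,c=snap("top","t8")
R=np.array([[.0386,-.9993],[.9993,.0386]]);Q=S[...,:2]-[573.2,120.4];sx=Q@R[0];sy=Q@R[1];z=S[...,2]
m=(abs(sy)<55)&(abs(sx)<75)&(z>100);p=np.polyfit(sx[m],z[m],1);print("dip",-np.arctan(p[0]),p[1])
m=(z>46)&(z<64)&(S[...,1]<36)&(S[...,1]>-85)&(S[...,0]>470)&(S[...,0]<690)
q=S.copy();q[~m]=np.nan;print('box top',fitbox(q,230,378,100,225))
cv2.imwrite("pics/c8.png",cv2.resize(im[105:285,130:400],(780,520),interpolation=cv2.INTER_CUBIC)[:,:,::-1])
E
```

```text
t 25.65 pos [ 381.8 -104.8  259.7] psi 92.16 F [ 0.4  0.3 -0.7] grip 0.4 0.0
tool shift x,y mm 4.1 18.4
dip -0.20198032605612767 143.77021873392675
box top (array([577.38725547,  15.35632994,  -1.53012981]), np.float64(2.451777583381755))
```

View pics/c8.png

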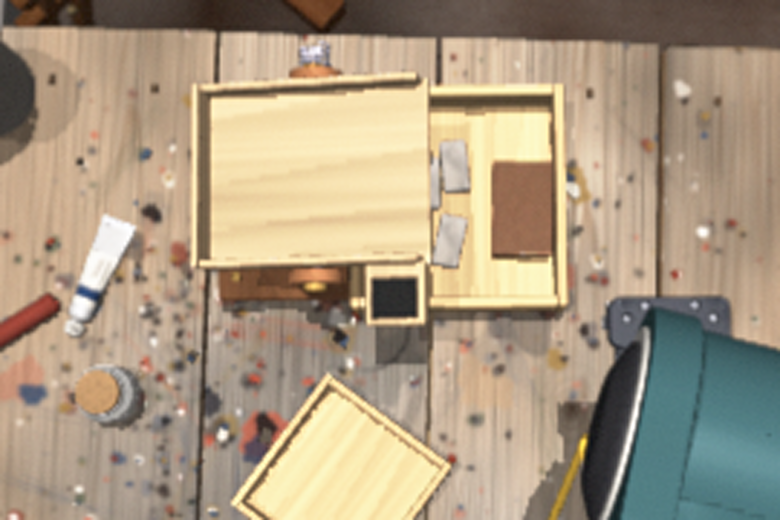

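The tray is back at rest (0.20 rad up) and empty. The sander at (522,210) and the erasers at (455,165), (450,240) and, partly hidden, (435,180) are all in the box, which is still home. Handing in.

```bash
python3 -c "
from cell import manip
print(manip.close_job())"
```

```text
the job is handed in; nothing more can be done
None
```

I set the box home against the bumper, held the tray level for about 1.6 s with everything aboard, tipped all four pieces into the box, let the tray rise to rest, and handed the job in at about 26 s; the verdict was not shown.

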